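# Seat the loose scale pan and zero the scale

### The arm

A 6-joint arm with a two-finger parallel gripper is mounted at the origin on the work surface. World frame = base frame: x ahead of the robot, y to its left, z up, the work surface at z = 0. Lengths are in mm, angles in rad, forces in N, time in s.
With the tool pointing down it reaches from about 325 to 875 mm from the base axis. Payload 4.4 kg.
Tool frame: the origin (TCP) lies on the centre line of the jaws, within the pads' length; the fingertips stand ahead of it and the grasp point (between the pads) lies 6 mm ahead of it (ctrl.tcp_to_tips is the z of the fingertips in the tool frame, in mm); z points along the fingers, y is the direction in which the jaws open and shut (so a half turn about z gives the same grasp; the last joint's range is limited). The gripper opens to 85 mm and grips with 20 to 120 N. Pads are 22 mm wide; open, the fingers measure 114 mm over their backs; the gripper's body (76 mm by 85 mm) begins 54 mm behind the grasp point. The pads swing forward as they close: fully open they stand 13 mm farther back than shut.
Start: joints at [1.123, 0.207, 1.542, -0, 1.393, -0.15], TCP at [168.725, 549.69, 256.282] pointing down, gripper open.
Joint ranges: [-2.73, 2.73], [-0.86, 2.22], [0.23, 2.46], [-1.11, 4.25], [0.08, 2.63], [-2.82, 2.82]. Speed limits (rad/s): [2.79, 2.79, 3.14, 3.14, 3.14, 3.14].

### API

Orientations are given as a 3x3 rotation matrix whose columns are the frame's x, y, z axes.
In Python, from plant import ctrl, sensors, optics gives the robot as it stands. Calls block until the motion is done:
- ctrl.move_ptp(position, orientation): joint-space move of the TCP to a pose.
- ctrl.move_l(position, rot=None, vel=150, threshold=None): straight line of the TCP; rot=None keeps the orientation; vel is the mean speed in mm/s. With threshold (N) it stops when the force on the tool has changed by that much, and returns True; else False.
- ctrl.set_joints(angles): joint-space move.
- ctrl.gripper_to(opening, force=None): finger opening in mm; force is the grip in N (None keeps the last); returns when the fingers have stopped.
- ctrl.hold(seconds).
- ctrl.solve_ik(position, orientation): joint angles nearest the present ones, or None.
- sensors.read_state(): the state.
- optics.grab_frame(name): name is "scene" or "top" or "wrist"; returns (picture, depth): 384x512x3 uint8, red, green, blue; 384x512 float32, mm along the optical axis (not along the pixel's ray), 0 where there is no reading.
- optics.camera_params(name): a dict with "mtx" (3x3 intrinsics, pixels), "R" (3x3) and "t" (3): a world point X has camera coordinates R X + t; the wrist camera has in their place "T_tool_cam" (4x4, takes a point from camera to tool coordinates, whose origin is the TCP and whose axes are the flange's). Camera axes: x right, y down, z forward; pixel columns grow to the right and rows downward; lengths in mm; the calibration is good to about 2 mm. A picture is of the moment at which its call begins: read the wrist's pose just before it. camera_params takes no time and is no camera call.
A pose or a line that the arm cannot do raises ctrl.MotionError and nothing moves.
- ctrl.finish_job(): hands the job in, once; it reports no verdict.
The state is a dict: "t": time; "q": joint angles; "qvel": joint speeds; "tau": joint torques, N m; "eef_pos": TCP position; "eef_rot": TCP orientation; "force": force on the tool from outside, world axes, zero at the start; "wrist_torque": the same for the moment, N m; "grip_width": finger opening in mm.
Only numpy, scipy, OpenCV 4.12 (cv2) and the standard library are available. Lean on these libraries where they do the work, as an engineer would, in place of code of your own. Each camera call takes 0.05 s, during which the arm holds its last target.

### The job

The round steel pan of the bench scale is lying loose on top of the housing, beside its recess. Without picking anything up, push the pan with your fingertips across the edge of the round recess until it drops in and lies flat, then press the round zero button on the front ledge fully down, let it come back up and move clear. Leave the small brass weight on the scale and the things around the scale where they stand.

Things in the scene. Friction and masses are not known exactly. Their poses are not given: they have to be found in the camera images.
- pan_center (a point): Centre (half-way up) of the loose scale pan, a plain solid steel disc 84 mm across and 12 mm thick, about 0.18 kg; z along its axis, up. It starts lying flat on the deck of the scale, to the left or the right of the recess, its centre 60 to 90 mm from the recess centre.
- recess_mouth (a point): Centre of the mouth of the round recess in the scale's white deck, level with the deck's top face, 60 mm above the table. The recess is 90 mm across, 9 mm deep, flat-floored: the seated pan stands 3 mm proud, its centre 3 mm below this point (6 mm above it when on the deck). Axes as the scale's.
- scale: The white bench scale, fixed; origin on the table right under the recess centre; x points away from its front ledge, y to its left, z up. Its flat deck, 60 mm high, is 150 mm (x) by 280 mm (y), centred on the recess. In front, from x = -75 to -145 mm, a ledge 20 mm lower carries a dark display (left) and the zero button (right).
- zero_top (a point): Centre of the top of the zero button: a round grey push button 24 mm across in a low grey housing on the right half of the front ledge, pressed straight down. It lies 110 mm in front of the recess centre and 70 mm to the right of it in the scale's axes.
- zero (a joint): Travel of the zero button: 0 up, 0.005 m fully down; a spring returns it; about 4 N pushes it fully down.
- weight: Small brass knobbed weight, 26 mm across, 40 mm tall, 0.1 kg, standing on the deck on the other side of the recess from the pan; origin at the centre of its underside. Leave alone.
- bowl: Cream mixing bowl, 170 mm across, 100 mm tall, on the table to the left of the scale; origin at the centre of its underside. Leave alone.
- beaker: White plastic beaker, 70 mm across, 90 mm tall, on the table to the right of the scale; origin at the centre of its underside. Leave alone.
- pan: The same pan; this origin is the centre of its underside, 6 mm below point pan_center.
Things that resemble listed ones, but are neither listed nor needed, are in the scene too. What is meant by the pan is not brown or turquoise, and is the larger of those in its own colour.

How it is judged (in metres and radians):
On the way, in this order (a step that is already met when the one before it is completed fails the run):
1. the pan has dropped into the recess and lies flat (z of pan_center in the frame of recess_mouth below 0 m and horizontal distance between pan_center and recess_mouth below 0.006 m and angle between pan_center's own z axis and vertical below 0.04 rad), for 0.2 s.
2. the zero button is pressed fully down (value of joint zero above 0.004 m), for 0.04 s.
At the end, for the whole second after the job is handed in: The pan lies in the recess at rest, its centre below the deck's top face, within 6 mm of the recess centre and level within 0.04 rad; the zero button is up again (under 1 mm); the weight, bowl and beaker are within 15 mm of where they started, the weight upright (all of step 1 and linear speed of pan below 0.01 m/s and value of joint zero below 0.001 m and distance of each of weight, bowl, beaker from where it was at the start of the episode below 0.015 m and angle between weight's own z axis and vertical below 0.1 rad); the robot touches nothing.
It fails at once if the pan is lifted off the deck (its centre more than 20 mm above the deck, where it starts at 6 mm) or tipped up steeply (over 0.5 rad) (z of pan_center in the frame of recess_mouth above 0.02 m or angle between pan_center's own z axis and vertical above 0.5 rad).
It fails at once if the zero button is pressed before the pan lies in its recess (value of joint zero above 0.003 m and not (z of pan_center in the frame of recess_mouth below 0 m and horizontal distance between pan_center and recess_mouth below 0.006 m and angle between pan_center's own z axis and vertical below 0.04 rad)).
It fails at once if the brass weight, bowl or beaker is moved by more than 15 mm (distance of any of weight, bowl, beaker from where it was at the start of the episode above 0.015 m).
It also fails if it takes over 48 s, if anything falls off the work surface, if the arm or the gripper's body presses on something with over 40 N, if the wrist force passes 120 N, or if a joint passes its speed limit or range.

## Working session

There is one attempt and no reset: what is moved stays moved. The work goes in short steps, each a Python script; the robot and the scene stay as the last script left them, time stands still between calls to the robot, and variables do not carry over. Pictures are saved under pics/ and viewed, and the job is handed in when it is done.

```bash
ls; mkdir -p pics; python3 - <<'E'
from plant import ctrl,sensors,optics
import cv2,numpy as np
for n in ["scene","top","wrist"]:
    s=sensors.read_state()
    p,d=optics.grab_frame(n); np.savez(f"{n}0.npz",p=p,d=d)
    cv2.imwrite(f"pics/{n}0.png",cv2.resize(p[:,:,::-1],(768,576)))
    print(n,optics.camera_params(n))
print(s, ctrl.tcp_to_tips)
E
```

```text
pics
scene {'mtx': array([[427.62873289,   0.        , 257.51264566],
       [  0.        , 427.62873289, 196.61720337],
       [  0.        ,   0.        ,   1.        ]]), 'R': array([[ 0.86160012,  0.50757587,  0.00345854],
       [ 0.34121643, -0.57413689, -0.74427023],
       [-0.37578794,  0.64244344, -0.66786964]]), 't': array([-537.21363091,  -76.40911073, 1350.03307032])}
top {'mtx': array([[467.01874357,   0.        , 260.33555269],
       [  0.        , 467.01874357, 199.59101653],
       [  0.        ,   0.        ,   1.        ]]), 'R': array([[ 0.02383219, -0.99956868,  0.01716054],
       [-0.98680003, -0.02627116, -0.15979842],
       [ 0.16018032, -0.01312567, -0.9870005 ]]), 't': array([  60.52480626,  593.23231899, 1235.33621526])}
wrist {'mtx': array([[285.52854192,   0.        , 251.48985791],
       [  0.        , 285.52854192, 191.29396175],
       [  0.        ,   0.        ,   1.        ]]), 'T_tool_cam': array([[-7.50727811e-04, -9.64990922e-01, -2.62282207e-01,
         6.53066381e+01],
       [ 9.99999704e-01, -7.68779312e-04, -3.37900578e-05,
        -3.6
[... 284 characters left out ...]
 1.39350886e+00, -1.50495119e-01]), 'qvel': array([-3.48415765e-04, -7.92006906e-04, -4.30360459e-03,  2.21910682e-04,
        1.43231859e-03,  1.97263876e-05]), 'tau': array([-1.27622203e-03, -3.84091651e+01, -2.92548788e+01, -2.34103500e-04,
        4.87822705e-03,  2.22611664e-05]), 'eef_pos': array([168.44489893, 549.10101977, 255.21104986]), 'eef_rot': array([[-9.55985060e-01,  2.93413947e-01, -9.06375870e-04],
       [ 2.93415189e-01,  9.55983188e-01, -1.91617236e-03],
       [ 3.04248398e-04, -2.09777660e-03, -9.99997753e-01]]), 'force': array([ 0.12643004, -0.35251059,  1.17499491]), 'wrist_torque': array([-0.07220211,  0.0084006 ,  0.0080577 ]), 'grip_width': 85.36490109761058} 25.0
```

View pics/scene0.png

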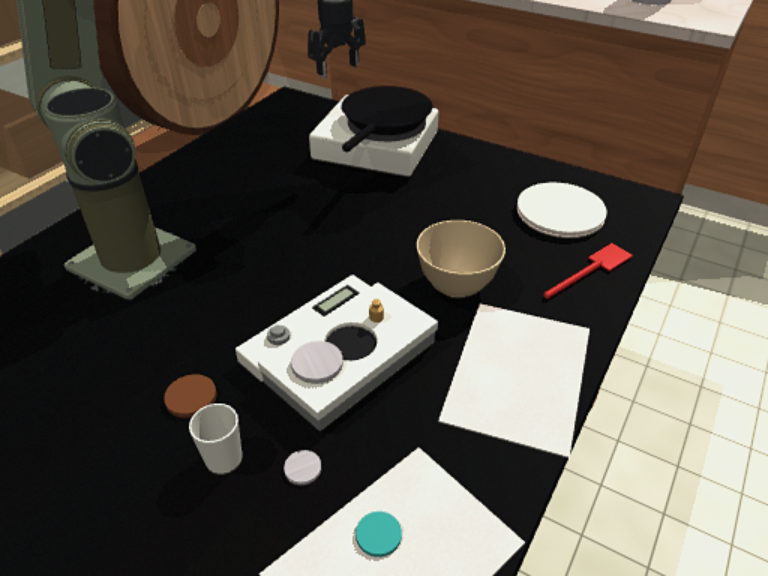

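View pics/top0.png

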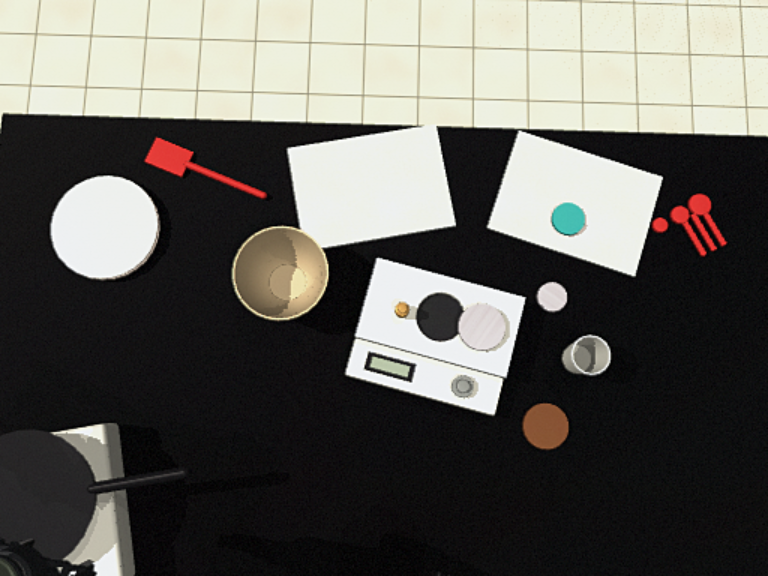

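The top view, in displayed pixels, shows four discs that could be taken for the pan:
- A steel disc on the deck at (483,327).
- A small steel disc on the table at (552,297).
- A brown disc at (546,426).
- A turquoise disc at (569,219).

The pan is the larger steel one, at (483,327). The recess is the dark disc at (440,316), the weight is at (402,310) and the button at (463,385).

```bash
cat > h.py <<'E'
import numpy as np,cv2
def cam(optics,name,s=None):
    c=optics.camera_params(name)
    if name=="wrist":
        T=np.eye(4);T[:3,:3]=s["eef_rot"];T[:3,3]=s["eef_pos"]
        W=T@c["T_tool_cam"]; R=W[:3,:3].T; t=-R@W[:3,3]
    else: R,t=c["R"],c["t"]
    return c["mtx"],R,t
def ray(K,R,t,uv,z):
    uv=np.atleast_2d(np.asarray(uv,float))
    d=(np.linalg.inv(K)@np.c_[uv,np.ones(len(uv))].T).T@R   # R^T d
    C=-R.T@t
    return C+d*((z-C[2])/d[:,2])[:,None]
def proj(K,R,t,X):
    X=np.atleast_2d(X); c=X@R.T+t; p=c@K.T; return p[:,:2]/p[:,2:]
def circfit(P):
    A=np.c_[2*P[:,:2],np.ones(len(P))]; b=(P[:,:2]**2).sum(1)
    x=np.linalg.lstsq(A,b,rcond=None)[0]; return x[:2],np.sqrt(x[2]+x[:2]@x[:2])
E
python3 - <<'E'
from plant import optics
import numpy as np,cv2
from h import *
z=np.load("top0.npz");p=z["p"];K,R,t=cam(optics,"top")
for n,uv,h in [("pan",(483,327),72),("recess",(440,316),60),("weight",(402,310),95),("button",(463,385),48),("beaker",(587,356),90),("bowl",(281,273),100)]:
    print(n,ray(K,R,t,np.array(uv)*2/3,h)[0].round(1))
c=p[165:285,225:355]; cv2.imwrite("pics/c0.png",cv2.resize(c[:,:,::-1],None,fx=6,fy=5*1.0,interpolation=cv2.INTER_NEAREST)[:600])
m=(c.min(2)>200).astype(np.uint8)
print([ (p[r,c_].tolist()) for r,c_ in [(218,322),(225,310),(190,260),(211,285)]])
E
```

```text
pan [541.9 -90.7  72. ]
recess [561.4 -14.5  60. ]
weight [565.4  55.4  95. ]
button [439.  -58.5  48. ]
beaker [ 493.2 -271.    90. ]
bowl [624.9 270.  100. ]
[[223, 218, 218], [223, 217, 218], [237, 239, 241], [29, 30, 29]]
```

View pics/c0.png

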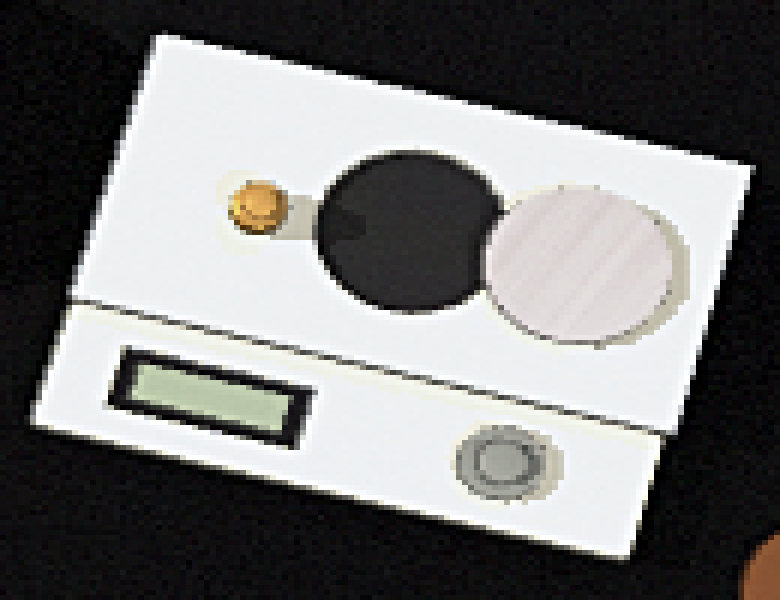

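The crop confirms it: the large steel pan lies to the right of the dark recess, partly over it in this view, and the weight is on the left. Next I take a closer wrist view.

```bash
python3 - <<'E'
from plant import ctrl,sensors,optics
import cv2,numpy as np
a=np.deg2rad(-12.7)
ux=np.array([np.cos(a),np.sin(a),0]); uy=np.array([-np.sin(a),np.cos(a),0])
for nm,x in [("+y",uy),("-y",-uy),("+x",ux),("-x",-ux)]:
    Rm=np.c_[x,np.cross([0,0,-1],x),[0,0,-1]]
    for P in ([520,-80,250],[525,-150,90],[545,-50,90]):
        print(nm,P,ctrl.solve_ik(P,Rm))
x=uy; Rm=np.c_[x,np.cross([0,0,-1],x),[0,0,-1]]
ctrl.move_ptp([545,-70,250],Rm)
ctrl.hold(0.3)
s=sensors.read_state()
p,d=optics.grab_frame("wrist"); np.savez("w1.npz",p=p,d=d,pos=s["eef_pos"],rot=s["eef_rot"])
cv2.imwrite("pics/w1.png",cv2.resize(p[:,:,::-1],(768,576)))
print(s["t"],s["eef_pos"],s["q"],s["force"],s["grip_width"])
E
```

```text
+y [520, -80, 250] [-3.17232973e-01  1.08148470e-01  1.66809459e+00 -4.44089210e-16
  1.36534959e+00 -9.55761579e-02]
+y [525, -150, 90] [-4.36836002e-01  3.42253061e-01  1.74959675e+00 -4.44089210e-16
  1.04974284e+00 -2.15179187e-01]
+y [545, -50, 90] [-2.49649294e-01  3.44571787e-01  1.74635920e+00 -4.44089210e-16
  1.05066167e+00 -2.79924785e-02]
-y [520, -80, 250] None
-y [525, -150, 90] None
-y [545, -50, 90] None
+x [520, -80, 250] [-3.17232973e-01  1.08148470e-01  1.66809459e+00 -4.44089210e-16
  1.36534959e+00  1.47522017e+00]
+x [525, -150, 90] [-4.36836002e-01  3.42253061e-01  1.74959675e+00 -4.44089210e-16
  1.04974284e+00  1.35561714e+00]
+x [545, -50, 90] [-2.49649294e-01  3.44571787e-01  1.74635920e+00 -4.44089210e-16
  1.05066167e+00  1.54280385e+00]
-x [520, -80, 250] [-3.17232973e-01  1.08148470e-01  1.66809459e+00 -4.44089210e-16
  1.36534959e+00 -1.66637248e+00]
-x [525, -150, 90] [-4.36836002e-01  3.42253061e-01  1.74959675e+00 -4.44089210e-16
  1.04974284e+00 -1.78597551e+00]
-x [545, -50, 90] [-2.49649294e-01  3.44571787e-01  1.74635920e+00 -4.44089210e-16
  1.05066167e+00 -1.59878881e+00]
3.0167 [545.03991231 -69.597396   250.00565035] [-2.84554240e-01  1.57882210e-01  1.61197112e+00  3.57324360e-05
  1.37175636e+00 -6.36207386e-02] [-0.70214045 -0.51593986  0.13439707] 85.45414777968244
```

View pics/w1.png

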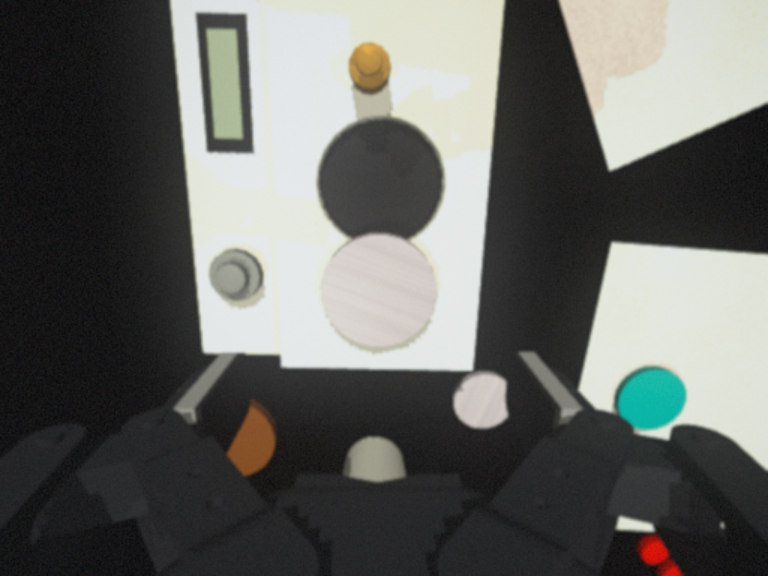

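The wrist view, in displayed pixels, shows the recess at (381,181), the pan at (379,292), the button at (230,278) and the weight at (370,62). The view is clear enough to measure from.

```bash
cat >> h.py <<'E'
def blob(m,seed):
    n,l=cv2.connectedComponents(m.astype(np.uint8),connectivity=4); k=l[seed[1],seed[0]]
    c=max(cv2.findContours((l==k).astype(np.uint8),cv2.RETR_EXTERNAL,cv2.CHAIN_APPROX_NONE)[0],key=len)
    return c[:,0,:].astype(float),(l==k)
def robust(P,it=8,tol=1.2):
    k=np.ones(len(P),bool)
    for _ in range(it):
        c,r=circfit(P[k]); e=np.abs(np.hypot(*(P[:,:2]-c).T)-r); k=e<max(tol,np.percentile(e,50))
    return c,r,k.mean()
E
python3 - <<'E'
from plant import optics
from h import *
z=np.load("w1.npz");p=z["p"].astype(int)
K,R,t=cam(optics,"wrist",dict(eef_rot=z["rot"],eef_pos=z["pos"]))
for q in [(252,195),(254,121),(252,170),(153,186),(165,186),(246,45),(300,200),(253,234)]: print(q,p[q[1],q[0]])
v=p.max(2)
# recess
c,_=blob(v<130,(254,121)); P=ray(K,R,t,c,60); print("recess",*robust(P))
# pan: greyish pink: B<... 
hsv=cv2.cvtColor(z["p"],cv2.COLOR_RGB2HSV)
m=(v>150)&(v<232)
for hi in (225,232,238):
    m=(v>150)&(v<hi)&(p[:,:,0]>=p[:,:,1]+3)
    m=cv2.morphologyEx(m.astype(np.uint8),cv2.MORPH_OPEN,np.ones((3,3)))
    c,b=blob(m,(252,195)); P=ray(K,R,t,c,72); print("pan",hi,b.sum(),*robust(P))
# deck right edge, via white mask
w=cv2.morphologyEx((v>170).astype(np.uint8),cv2.MORPH_CLOSE,np.ones((3,3)))
vis=z["p"][:,:,::-1].copy()
E
```

```text
(252, 195) [215 209 205]
(254, 121) [63 64 62]
(252, 170) [213 206 202]
(153, 186) [159 161 150]
(165, 186) [ 97 100  94]
(246, 45) [177 137  73]
(300, 200) [229 232 231]
(253, 234) [192 189 172]
recess [560.64737084 -14.10898432] 43.05084233889554 0.8649789029535865
pan 225 4605 [542.86995986 -88.15588503] 41.58082725477363 0.9192825112107623
pan 232 4605 [542.86995986 -88.15588503] 41.58082725477363 0.9192825112107623
pan 238 4605 [542.86995986 -88.15588503] 41.58082725477363 0.9192825112107623
```

```bash
python3 - <<'E'
from plant import optics
from h import *
z=np.load("w1.npz");p=z["p"].astype(int)
K,R,t=cam(optics,"wrist",dict(eef_rot=z["rot"],eef_pos=z["pos"]))
cv2.imwrite("pics/w1c.png",cv2.resize(z["p"][65:250,130:330,::-1],None,fx=3.2,fy=3.2,interpolation=cv2.INTER_CUBIC))
for col in (254,): print(p[70:90,col].tolist())
print(p[121,205:222].max(1),p[121,288:304].max(1))
v=p.max(2)
for th in (110,130,160,190):
  c,_=blob(v<th,(254,121))
  for h in (51,60): print(th,h,robust(ray(K,R,t,c,h)))
print("btn plane chk",ray(K,R,t,[[229/1.5,279/1.5]],47),"weight",ray(K,R,t,[[370/1.5,58/1.5]],98))
# straight edges of deck by sub-pixel transitions: right end(bottom edge in image) and deck far edge
def cross(u=None,v0=None,v1=None):
    col=v[v0:v1,u]; return v0+int(np.argmax(np.abs(np.diff(col))))+.5
E=np.array([(u,cross(u,236,256)) for u in range(192,312,3)])
P=ray(K,R,t,E,60)[:,:2]; d=cv2.fitLine(P.astype(np.float32),cv2.DIST_HUBER,0,.01,.01).ravel(); print("right edge dir deg",np.rad2deg(np.arctan2(d[1],d[0])),d[2:])
def crossr(r,u0,u1):
    return u0+int(np.argmax(np.abs(np.diff(v[r,u0:u1]))))+.5
E=np.array([(crossr(r,305,345),r) for r in range(20,240,4)]); P=ray(K,R,t,E,60)[:,:2]; d2=cv2.fitLine(P.astype(np.float32),cv2.DIST_HUBER,0,.01,.01).ravel(); print("far edge dir",np.rad2deg(np.arctan2(d2[1],d2[0])),d2[2:])
E
```

```text
[[191, 189, 168], [188, 186, 167], [190, 189, 166], [188, 187, 165], [189, 187, 165], [187, 185, 165], [176, 173, 153], [151, 149, 133], [122, 122, 110], [101, 101, 92], [76, 77, 73], [67, 67, 66], [63, 64, 63], [65, 68, 65], [62, 64, 61], [60, 63, 58], [57, 59, 59], [65, 66, 63], [62, 64, 60], [58, 60, 58]]
[234 234 234 234 228 210 160 113  83  72  73  77  74  73  75  76  73] [ 69  68  65  70  65  71 110 152 182 218 229 233 232 232 231 232]
110 51 (array([560.72744415, -14.5487992 ]), np.float64(43.82357746498883), np.float64(0.8516949152542372))
110 60 (array([560.70143119, -14.27727206]), np.float64(42.56528942806102), np.float64(0.8601694915254238))
130 51 (array([560.66215039, -14.3542275 ]), np.float64(44.307857240108305), np.float64(0.8649789029535865))
130 60 (array([560.64737084, -14.10898432]), np.float64(43.05084233889554), np.float64(0.8649789029535865))
160 51 (array([560.70176677, -14.38422203]), np.float64(45.103659347786426), np.float64(0.8547717842323651))
160 60 (array([560.6858633 , -14.13812791]), np.float64(43.82406752297768), np.float64(0.8547717842323651))
190 51 (array([561.55174068,  -8.12594302]), np.float64(47.944953455014584), np.float64(0.4985754985754986))
190 60 (array([561.51172343,  -8.05739642]), np.float64(46.584754052809686), np.float64(0.4985754985754986))
btn plane chk [[430.91821631 -59.18938142  47.        ]] weight [[570.02849702  55.90149914  98.        ]]
right edge dir deg -13.92943 [ 528.38513 -152.23032]
far edge dir 76.15408 [638.33875  -15.917252]
```

View pics/w1c.png

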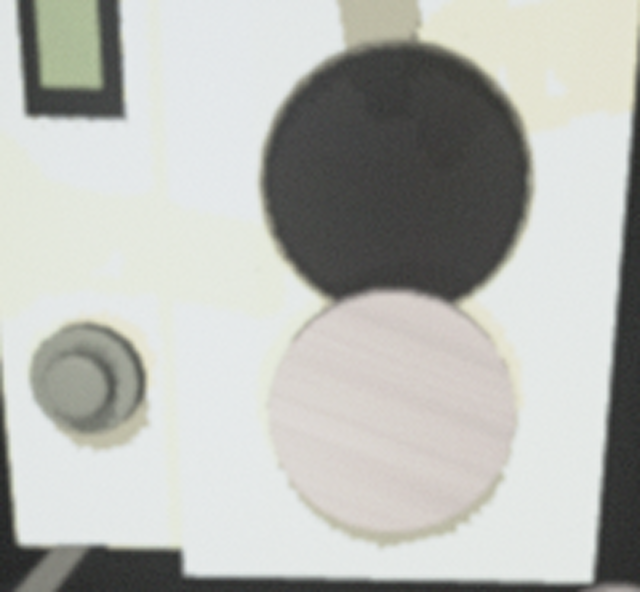

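```bash
cat >> h.py <<'E'
a=np.deg2rad(-13.9)
ux=np.array([np.cos(a),np.sin(a),0]); uy=np.array([-np.sin(a),np.cos(a),0])
Rm=np.c_[uy,np.cross([0,0,-1],uy),[0,0,-1]]
rec=np.array([560.7,-14.5,0])
def S(x,y,z): return rec+ux*x+uy*y+np.array([0,0,z])
E
python3 - <<'E'
from plant import ctrl,sensors,optics
from h import *
ctrl.gripper_to(50)
ctrl.move_ptp(S(0,-127,125),Rm)
print(ctrl.tcp_to_tips)
ctrl.move_l(S(0,-127,98),vel=60)
hit=ctrl.move_l(S(0,-127,76),vel=20,threshold=3)
s=sensors.read_state(); print(hit,s["eef_pos"],s["force"],s["grip_width"])
zt=s["eef_pos"][2]
if hit: ctrl.move_l(S(0,-127,zt+5),vel=40)
s=sensors.read_state(); print(s["t"],s["eef_pos"],s["force"])
p,d=optics.grab_frame("wrist"); np.savez("w2.npz",p=p,d=d,pos=s["eef_pos"],rot=s["eef_rot"])
cv2.imwrite("pics/w2.png",cv2.resize(p[:,:,::-1],(768,576)))
E
```

```text
25.0
True [ 530.12002088 -137.73914067   82.05834221] [-1.1327312   0.72702412  4.22815802] 49.803194057117196
5.8083 [ 530.35295452 -137.87999709   87.20191073] [-0.05417831 -0.3600808  -0.34638118]
```

View pics/w2.png

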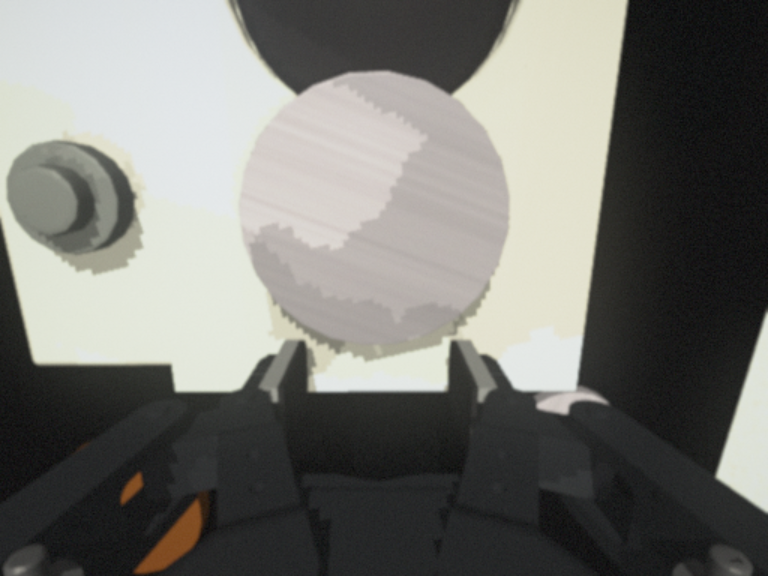

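The deck touch puts the tips 22 mm below the TCP, so they are now at about z=65, level with the upper half of the pan's side. In the picture the fingers (inner edges at x≈307 and 450) straddle the centre line of the pan (375,207). Next I push.

```bash
python3 - <<'E'
from plant import ctrl,sensors,optics
from h import *
for i,y in enumerate((-85,-60)):
    hit=ctrl.move_l(S(0,y,87),vel=40,threshold=20)
    s=sensors.read_state(); print(hit,s["t"],s["eef_pos"].round(1),s["force"].round(2))
    p,d=optics.grab_frame("wrist"); cv2.imwrite(f"pics/w3_{i}.png",cv2.resize(p[:,:,::-1],(512,384)))
a=[cv2.imread(f"pics/w3_{i}.png")[:,64:448] for i in (0,1)]; cv2.imwrite("pics/w3.png",np.hstack(a))
E
```

```text
False 7.0583 [540.3 -97.   87. ] [-0.07  0.23 -0.56]
False 7.8833 [546.2 -72.3  86.9] [-0.8   0.31  0.36]
```

View pics/w3.png

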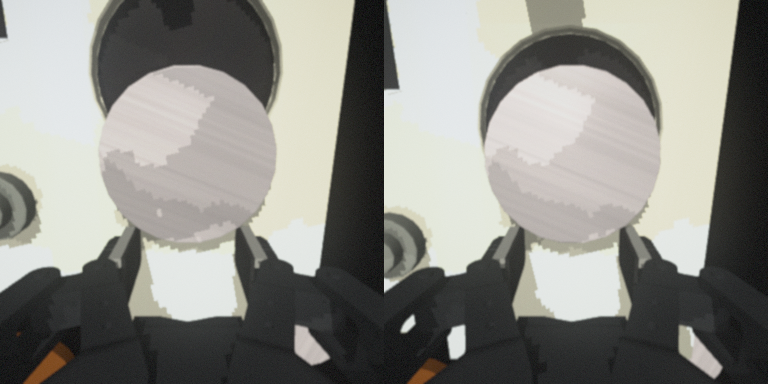

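The pan is centred between the fingers and moving into the recess, so I continue in small steps.

```bash
python3 - <<'E'
from plant import ctrl,sensors,optics
from h import *
for i,y in enumerate((-49,-45)):
    hit=ctrl.move_l(S(0,y,87),vel=25,threshold=15)
    s=sensors.read_state(); print(hit,s["t"],s["eef_pos"].round(1),s["force"].round(2))
    p,d=optics.grab_frame("wrist"); cv2.imwrite(f"pics/w4_{i}.png",cv2.resize(p[:,:,::-1],(512,384)))
    np.savez("w4.npz",p=p,d=d,pos=s["eef_pos"],rot=s["eef_rot"])
a=[cv2.imread(f"pics/w4_{i}.png")[:,64:448] for i in (0,1)]; cv2.imwrite("pics/w4.png",np.hstack(a))
E
```

```text
False 8.525 [549.  -61.8  87. ] [-0.66 -0.02 -0.17]
False 8.8833 [550. -58.  87.] [ 0.35  0.3  -0.28]
```

View pics/w4.png

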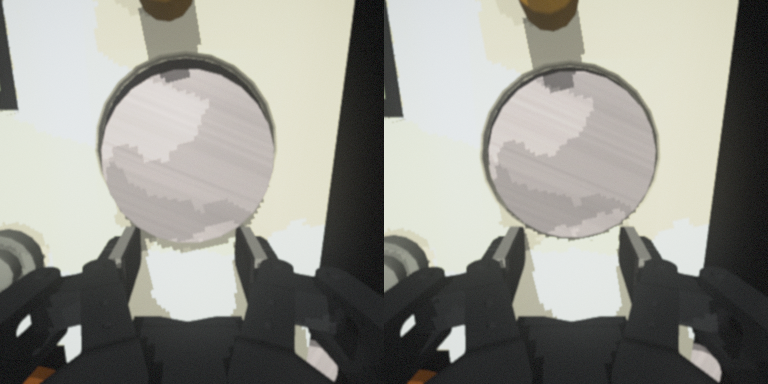

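It looks as if the pan has dropped in, with a dark ring all round it. I back off, rise and check with depth and the ring geometry.

```bash
python3 - <<'E'
from plant import ctrl,sensors,optics
from h import *
ctrl.move_l(S(0,-70,87),vel=80)
ctrl.move_l(S(0,-70,200),vel=150)
ctrl.gripper_to(0)
print(ctrl.tcp_to_tips)
ctrl.hold(.2)
s=sensors.read_state()
p,d=optics.grab_frame("wrist"); np.savez("w5.npz",p=p,d=d,pos=s["eef_pos"],rot=s["eef_rot"])
K,R,t=cam(optics,"wrist",s)
print(s["t"],s["eef_pos"])
# cloud
vv,uu=np.mgrid[:384,:512]; X=np.c_[uu.ravel(),vv.ravel(),np.ones(uu.size)]@np.linalg.inv(K).T*d.reshape(-1,1)
W=((X-t)@R); W[d.ravel()<=0]=np.nan
q=W-rec; lx,ly=q@ux,q@uy; rr=np.hypot(lx,ly)
k=rr<35; A=np.c_[lx[k],ly[k],np.ones(k.sum())]; c=np.linalg.lstsq(A,W[k,2],rcond=None)[0]
print("pan plane slope",c[:2],"z",c[2], "resid",np.std(W[k,2]-A@c))
k=(rr>52)&(rr<68)&(np.abs(lx)<65)&(np.abs(lx)>25); A=np.c_[lx[k],ly[k],np.ones(k.sum())]; c=np.linalg.lstsq(A,W[k,2],rcond=None)[0]; print("deck",c,k.sum(),np.nanmedian(W[k,2]))
m=(p.astype(int).max(2)>130).astype(np.uint8)
ci=proj(K,R,t,S(0,0,63))[0]; print("rec px",ci)
x0,y0=[int(max(0,v-95)) for v in ci]
cv2.imwrite("pics/w5.png",cv2.resize(p[:,:,::-1],(768,576)))
cv2.imwrite("pics/w5c.png",cv2.resize(p[y0:y0+190,x0:x0+190,::-1],None,fx=3,fy=3))
b=S(-110,-70,0)
for z in (40,45,50,55,60): print(z,proj(K,R,t,b+[0,0,z])[0].round(1))
k=np.hypot(lx+110,ly+70)<25
for z in range(38,66,2): print(z,((W[k,2]>=z)&(W[k,2]<z+2)).sum(),end="; ")
E
```

```text
25.0
11.025 [543.91204178 -82.44755346 200.05047738]
pan plane slope [ 0.00200379 -0.00045821] z 63.67629991755326 resid 0.7108958180610458
deck [ 1.48413079e-02 -1.55973517e+00  9.82345573e+01] 9236 61.234739694778625
rec px [250.64194593 108.82935288]
40 [141.  182.1]
45 [139.1 183.2]
50 [137.1 184.5]
55 [135.1 185.7]
60 [133. 187.]
38 125; 40 397; 42 27; 44 30; 46 30; 48 41; 50 203; 52 526; 54 35; 56 25; 58 47; 60 350; 62 89; 64 0;
```

View pics/w5.png

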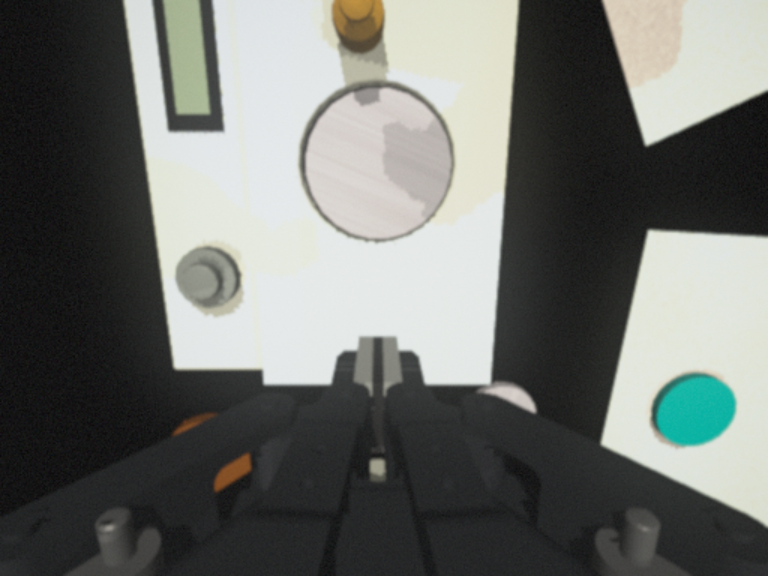

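View pics/w5c.png

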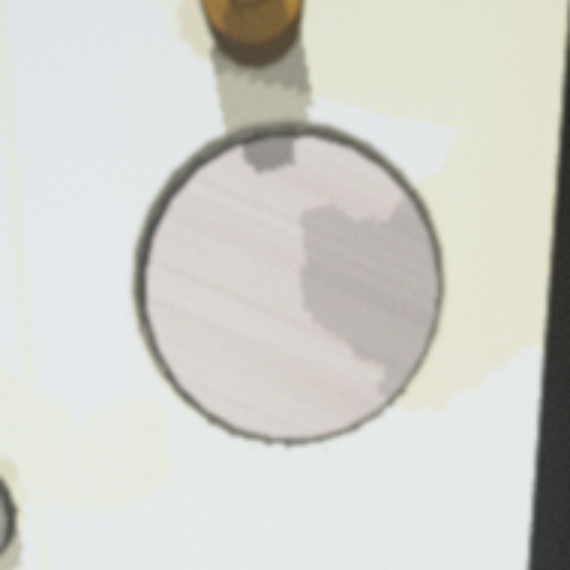

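The pan is seated: its top is at z≈63.7, its slope is 0.002 rad, and there is a thin even ring round it. The button centre at (132,187) in the camera image agrees with the projected point for z=60 (133,187). Now I press it.

```bash
python3 - <<'E'
from plant import ctrl,sensors,optics
from h import *
ctrl.move_ptp(S(-110,-70,130),Rm)
ctrl.move_l(S(-110,-70,108),vel=60)
z0=None
hit=ctrl.move_l(S(-110,-70,72),vel=20,threshold=2)
s=sensors.read_state(); print(hit,s["t"],s["eef_pos"],s["force"]); z0=s["eef_pos"][2]
h2=ctrl.move_l(S(-110,-70,z0-9),vel=15,threshold=10)
s=sensors.read_state(); print(h2,s["t"],s["eef_pos"],s["force"])
ctrl.hold(.3)
s=sensors.read_state(); print(s["t"],s["eef_pos"],s["force"])
p,d=optics.grab_frame("wrist"); cv2.imwrite("pics/w6.png",cv2.resize(p[:,:,::-1],(768,576)))
E
```

```text
True 13.35 [436.95979257 -55.97579278  83.02874923] [0.25696968 0.03188775 2.91765985]
True 13.6917 [437.03529785 -56.03548323  80.99299682] [-1.0147711   0.22799442  6.42111359]
13.9917 [437.02775209 -55.9897498   80.99650074] [-1.66960035  1.09575975  6.38642496]
```

View pics/w6.png

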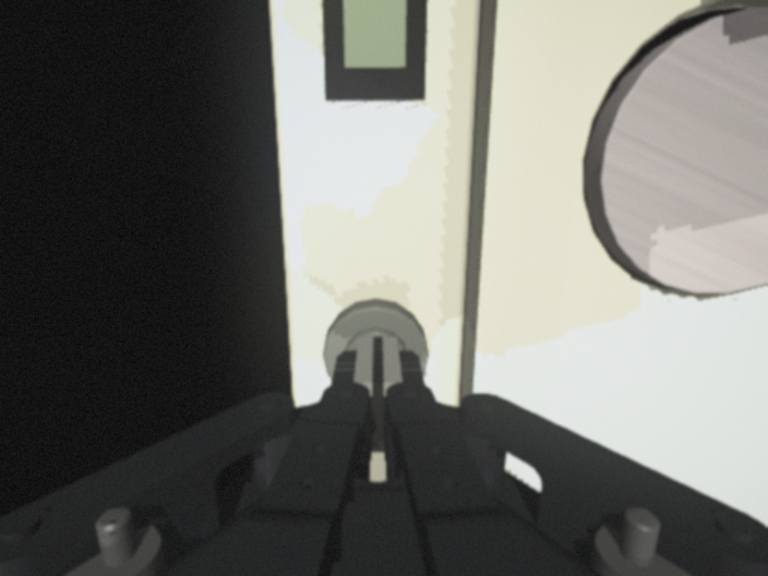

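The fingers are on the button, but 6.4 N at this depth doesn't prove it has bottomed. I press on until the force rises sharply.

```bash
python3 - <<'E'
from plant import ctrl,sensors,optics
from h import *
z0=sensors.read_state()["eef_pos"][2]
for i in range(8):
    h=ctrl.move_l(S(-110,-70,80.5-0.5*i),vel=10,threshold=15)
    ctrl.hold(.08)
    s=sensors.read_state(); print(h,s["t"],s["eef_pos"].round(2),s["force"].round(2))
    if s["force"][2]>14: break
ctrl.hold(.2)
print(sensors.read_state()["force"])
E
```

```text
False 14.375 [437.04 -56.01  80.98] [-1.7   0.16  7.83]
False 14.7083 [437.07 -55.99  80.9 ] [-3.62  0.8  10.9 ]
False 15.0417 [437.13 -56.04  80.84] [-5.39  1.42 14.91]
[-3.80542865  2.31792287 15.50724987]
```

That is a hard stop: the force rises from 8 to 15 N with no further travel, so the button is fully down. I release, move clear and check.

```bash
python3 - <<'E'
from plant import ctrl,sensors,optics
from h import *
ctrl.move_l(S(-110,-70,110),vel=60)
ctrl.move_l(S(-70,-70,210),vel=150)
ctrl.hold(.4)
s=sensors.read_state()
p,d=optics.grab_frame("wrist"); K,R,t=cam(optics,"wrist",s)
vv,uu=np.mgrid[:384,:512]; X=np.c_[uu.ravel(),vv.ravel(),np.ones(uu.size)]@np.linalg.inv(K).T*d.reshape(-1,1)
W=((X-t)@R); W[d.ravel()<=0]=np.nan
q=W-rec; lx,ly=q@ux,q@uy; rr=np.hypot(lx,ly)
k=rr<35; A=np.c_[lx[k],ly[k],np.ones(k.sum())]; c=np.linalg.lstsq(A,W[k,2],rcond=None)[0]; print("pan",c)
k=np.hypot(lx+110,ly+70)<8; print("button top z",np.nanmedian(W[k,2]))
v=p.astype(int).max(2); m=(v>130)&(p[:,:,0].astype(int)>=p[:,:,1].astype(int)+3)
cv2.imwrite("pics/w7.png",cv2.resize(p[:,:,::-1],(768,576)))
p2,_=optics.grab_frame("top"); p0=np.load("top0.npz")["p"]
cv2.imwrite("pics/t7.png",np.hstack([p0[130:300,140:420,::-1],p2[130:300,140:420,::-1]]))
print(s["t"],s["eef_pos"],s["force"])
E
```

```text
pan [1.26595146e-03 3.95967934e-04 6.37406968e+01]
button top z 262.6774102836483
17.1667 [475.66895577 -65.55704455 209.6356751 ] [0.62407921 0.418014   0.13218281]
```

View pics/w7.png

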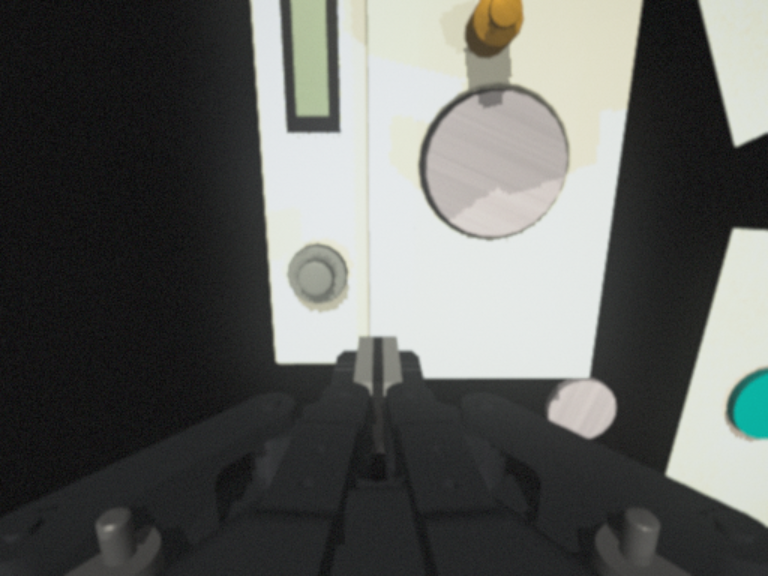

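View pics/t7.png

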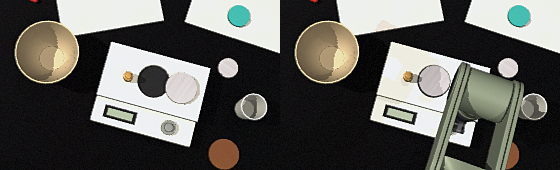

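The pan still reads flat, and the weight, bowl and beaker have not moved. The button reading of z≈262 was wrong because gripper points got into the patch, so I repeat it at the button's own pixel (210,185) before handing in.

```bash
python3 - <<'E'
from plant import ctrl,sensors,optics
from h import *
s=sensors.read_state()
p,d=optics.grab_frame("wrist"); K,R,t=cam(optics,"wrist",s)
def zat(u,v):
    X=np.linalg.inv(K)@[u,v,1]*np.median(d[v-3:v+4,u-3:u+4]); return (R.T@(X-t)).round(1)
b=zat(210,185); print("button",b,"deck",zat(300,220))
m=(p.astype(int).max(2)>130)&(p[:,:,0].astype(int)>=p[:,:,1].astype(int)+3)
c,_=blob(m,(330,135)); o=robust(ray(K,R,t,c,63)); print("pan",o,"offset",(o[0]-rec[:2]).round(1))
z=np.load("top0.npz")["p"]; p2,_=optics.grab_frame("top")
for n,(x0,x1,y0,y1) in dict(bowl=(150,225,145,220),weight=(258,274,198,214),beaker=(385,410,220,252)).items():
    g=[cv2.cvtColor(q[y0:y1,x0:x1],cv2.COLOR_RGB2GRAY).astype(np.float32) for q in (z,p2)]
    print(n,cv2.phaseCorrelate(g[0],g[1]))
if 57<b[2]<64 : ctrl.finish_job(); print("done",sensors.read_state()["t"])
E
```

```text
button [437.9 -56.4  61.9] deck [ 514.8 -112.7   60.8]
pan (array([561.39656079, -16.20324282]), np.float64(41.58958012727541), np.float64(0.8793103448275862)) offset [ 0.7 -1.7]
bowl ((0.47658856759652224, 0.4979802537343758), 0.9977122192382812)
weight ((0.4536495222808741, 0.2742057484697904), 0.9732858249917626)
beaker ((0.43285845797300837, 0.052679270071404716), 0.9154525107145309)
the job is handed in; nothing more can be done
the job is handed in; nothing more can be done
```

The pan is in its recess and lying flat, the zero button was pressed to its stop and is back up, and the job is handed in at about 17.3 s. I pushed the pan in with both fingertips, 50 mm apart, then pressed the button with the fingers closed.

**Last checks:**
- **Pan:** its top is at z≈63.7 mm, which fits the expected 63 mm. Its tilt is about 0.001 rad, and its centre is about 1.8 mm from the recess centre I measured.
- **Button:** it reached a hard stop, with the force rising from 8 to 15 N and no further travel. Its top then read 61.9 mm, against about 61 mm before the press, so it is up again.
- **Weight, bowl and beaker:** compared with the first top picture they shifted by less than 0.7 pixel, under 2 mm and about the limit of the measurement.
- **Arm:** it was clear of everything, at TCP height 210 mm, when the job was handed in.

**Checks that failed or disagreed:**
- My first button-height check gave about 262 mm because gripper points got into the patch; I repeated it at the button's own pixel.
- The recess position from its circle and from the deck edges differed by up to 1.7 mm, within the camera calibration of about 2 mm.

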